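# Lock the green food stop into the carving board's rail

## Task

Set up the green vegetable board for carving: stand the green food stop in the steel rail's slot, foot lengthwise so that its collar sits flat on the rail, then twist it a quarter turn so that its handle stands square across the slot and the foot is locked under the lips. Let go of it, and leave the red and yellow stops where they are.

Things in the scene. Friction and masses are not known exactly. Their poses are not given: they have to be found in the camera images.
- rail: Fixed steel rail 84 wide (own x) x 240 long (y) x 34 mm high, a green board 12 mm thick on its +x side (cucumber on it 165 mm off). Flat top with one central slot, 34 wide (x) x 120 mm long (y), black inside; lips 6 mm thick, under them a channel 76 wide, 24 mm high where the foot turns freely. Any place along the slot will do. Origin: on the table under the slot's centre, z up.
- green_stop: Loose 0.16 kg green stop upright on the table, 62 mm high. T-foot 54 long (own x) x 20 wide (y) x 8 mm thick; round shank 22 across, 12 long; round collar 60 across, z 20 to 26; flat grip 52 long (x, as the foot) x 20 thick (y), z 26 to 62. Origin: centre of the foot's underside, z up; 14 mm above the table when seated, collar on rail, with 6 mm free lift. Locks turned either way.
- red_stop: Red food stop, same shape and size as the green one, origin and axes alike. Bystander: leave it where it stands.
- yellow_stop: Yellow food stop, same shape and size as the green one, origin and axes alike. Bystander: leave it where it stands.
Things that resemble listed ones, but are neither listed nor needed, are in the scene too. Leave any purple look-alike of the green_stop alone.

How it is judged:
On the way:
1. the green stop's foot is down in the slot, still lengthwise (within about 30 degrees), below the lips (z of green_stop in the frame of rail below 0.0195 m and x of green_stop in the frame of rail between -0.015 and 0.015 m and y of green_stop in the frame of rail between -0.055 and 0.055 m and angle between the x axis of green_stop and the y axis of rail, either way round below 0.52 rad), for 0.1 s.
At the end, for the whole second after the job is handed in: The green stop stands upright (within 7 degrees) and at rest in the slot, its collar on the rail's top (within 3 mm), its foot turned across the slot under the lips (within 17 degrees of square); the red and yellow stops are within 30 mm of where they stood (z of green_stop in the frame of rail below 0.017 m and x of green_stop in the frame of rail between -0.015 and 0.015 m and y of green_stop in the frame of rail between -0.055 and 0.055 m and angle between the x axis of green_stop and the x axis of rail, either way round below 0.3 rad and angle between green_stop's own z axis and vertical below 0.12 rad and linear speed of green_stop below 0.02 m/s and angular speed of green_stop below 0.2 rad/s and distance of each of red_stop, yellow_stop from where it was at the start of the episode below 0.03 m); the robot touches nothing.
It fails at once if the red or the yellow stop is moved more than 30 mm or knocked over (distance of any of red_stop, yellow_stop from where it was at the start of the episode above 0.03 m or angle between any of red_stop, yellow_stop's own z axis and vertical above 0.6 rad).
It also fails if it takes over 43 s, if anything falls off the work surface, if the arm or the gripper's body presses on something with over 40 N, if the wrist force passes 120 N, or if a joint passes its speed limit or range.

## Robot

A 6-joint arm with a two-finger parallel gripper is mounted at the origin on the work surface. World frame = base frame: x ahead of the robot, y to its left, z up, the work surface at z = 0. Lengths are in m, angles in rad, forces in N, time in s.
With the tool pointing down it reaches from about 0.35 to 0.875 m from the base axis. Payload 4.2 kg.
Tool frame: the origin (TCP) lies on the mounting face of the last link; the fingertips stand 173 mm ahead of it and the grasp point (between the pads) lies 155 mm ahead of it; z points along the fingers, y is the direction in which the jaws open and shut (so a half turn about z gives the same grasp; the last joint's range is limited). The gripper opens to 85 mm and grips with 20 to 120 N. Pads are 22 mm wide; open, the fingers measure 114 mm over their backs; the gripper's body (76 mm by 85 mm) begins 54 mm behind the grasp point. The pads swing forward as they close: fully open they stand 13 mm farther back than shut.
Start: joints at [-0.886, 0.385, 0.008, 0, -1.194, -0.259], TCP at [0.258, -0.569, 0.405] pointing down, gripper open.
Joint ranges: [-3.14, 3.14], [-1.21, 2.06], [-1.07, 1.41], [-3.16, 2.05], [-2.99, -0.16], [-3.1, 3.1]. Speed limits (rad/s): [2.79, 2.79, 3.14, 3.14, 3.14, 3.14].

## Interface

Orientations are given as a rotation vector (axis times angle).
In Python, from station import monitor, vision, env gives the robot as it stands.
- The arm moves only by the shell command python3 -m creep 'ROWS'. ROWS is JSON, a list of rows, each a list of 3 entries, a list of its own where there are three numbers: the closure, from 0 (fully open) to 1 (shut), then the shift along the tool's x, y, z in mm, then the turn, a rotation vector about the tool's x, y, z in rad. A call has exactly 5 rows; each row shifts and turns the commanded pose from where the row before left it, along the tool's axes as they then stand; what a row does not reach is not made up. A row lasts 1/8 s, in which the tool goes at most 62.5 mm and 10.7 degrees, less where a joint would pass 70% of its speed; a pose out of reach is approached as far as the arm can. A call is refused whole if a number of a shift passes 62.5 or a number of a turn 0.188, either way. A call with a gripper value outside its range is refused whole. The fingers move at their own pace and stop on an object; the grip force is fixed at half the most. Time passes only in rows, so rows that do not move let the fingers close, or fill a call up. It gives the time, the measured TCP pose, the force and the opening at its end, in the units of the state.
- monitor.get_obs(): the state, without advancing time (a new reading comes with each control period).
- vision.snapshot(name): name is "scene" or "top"; returns the picture (384x512x3 uint8, red, green, blue); there is no depth.
- vision.calibration(name): a dict with "vfov" (degrees; the focal length in pixels is half the picture's height over the tangent of half this angle, whatever the lens; pixels are square), "cx", "cy" (the principal point, pixels), "T" (4x4, takes a point from camera to world coordinates). Camera axes: x right, y up, looking along -z (the intrinsics and any distortion apply to the point x, -y, -z); pixel columns grow to the right and rows downward; lengths in m; the calibration is good to about 2 mm. A picture is of the moment at which its call begins. calibration takes no time and is no camera call.
- env.finish_job(): hands the job in, once; it reports no verdict.
The state is a dict: "clock": time; "qpos": joint angles; "qd": joint speeds; "tau": joint torques, N m; "eef_pos": TCP position; "tcp_rot": TCP orientation; "ft_force": force on the tool from outside, world axes, zero at the start; "torque": the same for the moment, N m; "grip_width": opening from 0.0 (shut) to 1.0 (fully open).
Only numpy, scipy, OpenCV 4.12 (cv2) and the standard library are available. Lean on these libraries where they do the work, as an engineer would, in place of code of your own. Each camera call takes 0.05 s, during which the arm holds its last target.

## Working session

There is one attempt and no reset: what is moved stays moved. The work goes in short steps, Python scripts to look and compute and a shell command to move; the robot and the scene stay as the last step left them, time stands still between calls to the robot, and variables do not carry over. Pictures are saved under pics/ and viewed, and the job is handed in when it is done.

```bash
mkdir -p pics; ls; python3 - <<'E'
from station import monitor, vision, env
import cv2
print(monitor.get_obs())
for n in("scene","top"):
    im=vision.snapshot(n); cv2.imwrite(f"pics/{n}0.png",im[:,:,::-1]); c=vision.calibration(n); print(n,c)
E
```

```text
pics
{'clock': 0.0, 'qpos': array([-8.86372362e-01,  3.85523445e-01,  6.58507693e-03, -5.03293372e-04,
       -1.19400568e+00, -2.58614504e-01]), 'qd': array([-9.60454929e-05, -9.38251395e-04, -2.96848434e-04,  1.10579186e-03,
       -1.06761904e-03, -5.92839889e-04]), 'tau': array([-6.03604203e-04, -3.92290127e+01,  1.88386506e+01,  4.18599844e+00,
       -4.73153239e-03, -5.89063603e-06]), 'eef_pos': array([ 0.25810431, -0.56896785,  0.40362458]), 'tcp_rot': array([ 0.66341482, -3.07017313, -0.00333868]), 'ft_force': array([-0.44201553,  0.77691655,  1.21520128]), 'torque': array([ 0.01315705,  0.01136753, -0.01537906]), 'grip_width': 1.0010521423585579}
scene {'vfov': 54.073451621763475, 'cx': 256.01732192600036, 'cy': 191.67275023729795, 'T': array([[-0.1153685 , -0.57553891,  0.80959562,  1.08225794],
       [ 0.99331205, -0.06305901,  0.09671991,  0.14518018],
       [-0.00461377,  0.81533952,  0.57896475,  0.4254368 ],
       [ 0.        ,  0.        ,  0.        ,  1.        ]])}
top {'vfov': 55.81808175301048, 'cx': 250.941953944798, 'cy': 190.16754046317166, 'T': array([[ 0.02114548,  0.98463569, -0.17333616,  0.3868539 ],
       [-0.99920847,  0.01497036, -0.03685551,  0.04467396],
       [-0.03369434,  0.17397829,  0.98417287,  0.78335145],
       [ 0.        ,  0.        ,  0.        ,  1.        ]])}
```

View pics/scene0.png

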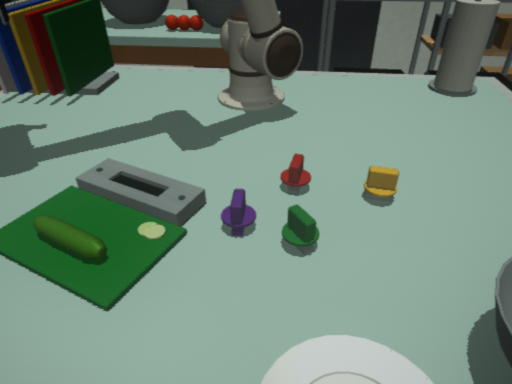

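View pics/top0.png

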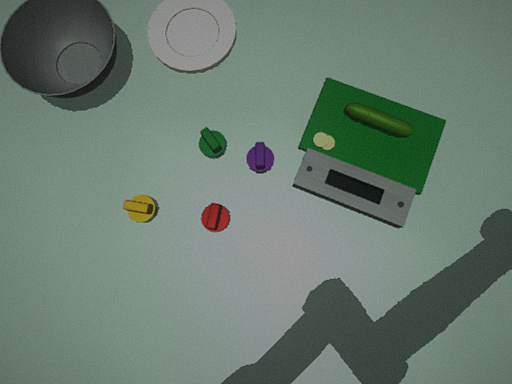

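Top view: the candidates for the green stop are green (212,143), purple look-alike (260,157), red (215,217) and yellow (141,208). By the description I choose green at top (212,143), scene (300,228). The rail slot is at top (354,186).

```bash
cat > h.py <<'E'
import numpy as np, cv2
from station import monitor, vision, env
def cal(n):
    c=vision.calibration(n); f=192/np.tan(np.radians(c['vfov'])/2); return f,c['cx'],c['cy'],np.array(c['T'])
def proj(n,P):
    f,cx,cy,T=cal(n); P=np.atleast_2d(P); q=(P-T[:3,3])@T[:3,:3]
    return np.c_[cx+f*q[:,0]/-q[:,2], cy-f*q[:,1]/-q[:,2]]
def back(n,uv,z):
    f,cx,cy,T=cal(n); uv=np.atleast_2d(np.array(uv,float))
    d=np.c_[(uv[:,0]-cx)/f,-(uv[:,1]-cy)/f,-np.ones(len(uv))]@T[:3,:3].T
    s=(z-T[2,3])/d[:,2]; return T[:3,3]+d*s[:,None]
E
python3 - <<'E'
import cv2,numpy as np
t=cv2.imread('pics/top0.png');s=cv2.imread('pics/scene0.png')
a=cv2.resize(t[115:180,180:290],None,fx=7,fy=7,interpolation=cv2.INTER_CUBIC)
cv2.imwrite('pics/cropA.png',a)
cv2.imwrite('pics/cropB.png',cv2.resize(t[140:235,285:425],None,fx=5.5,fy=5.5,interpolation=cv2.INTER_CUBIC))
cv2.imwrite('pics/cropC.png',cv2.resize(s[195:255,270:335],None,fx=9,fy=9,interpolation=cv2.INTER_CUBIC))
cv2.imwrite('pics/cropD.png',cv2.resize(s[155:220,70:210],None,fx=5.5,fy=5.5,interpolation=cv2.INTER_CUBIC))
E
```

```text
(no output)
```

View pics/cropA.png

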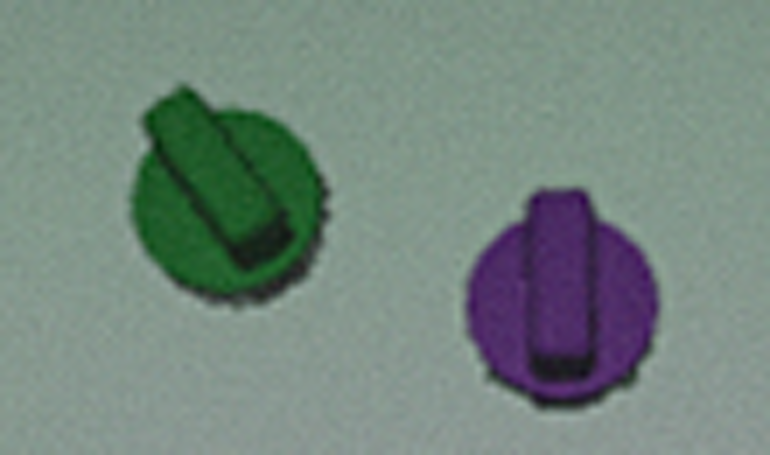

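View pics/cropB.png

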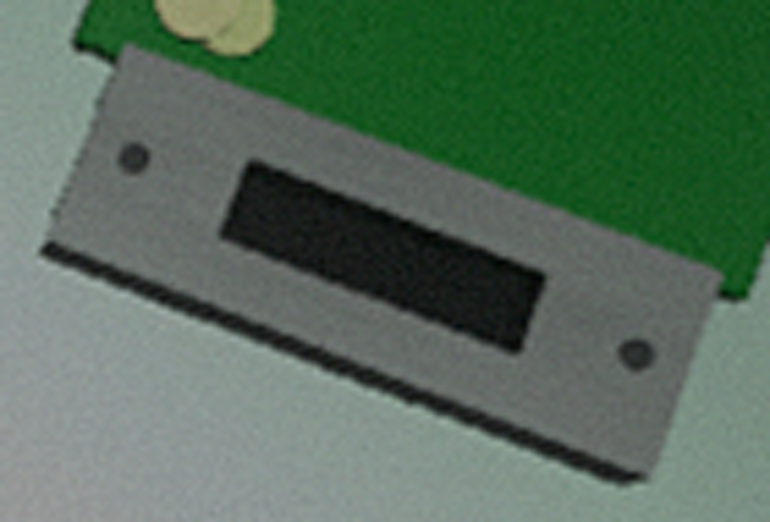

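View pics/cropC.png

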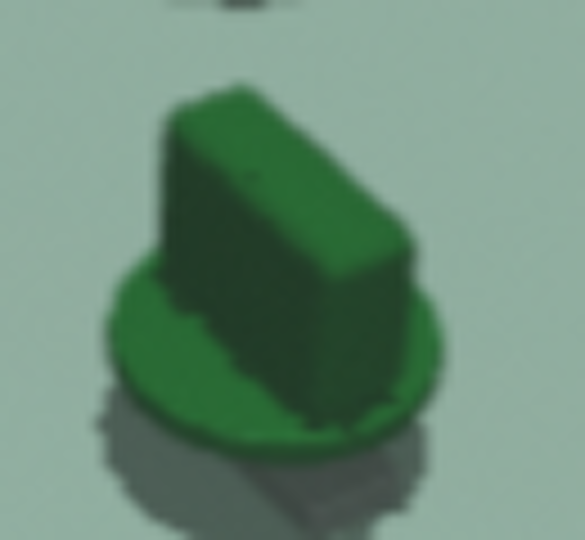

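View pics/cropD.png

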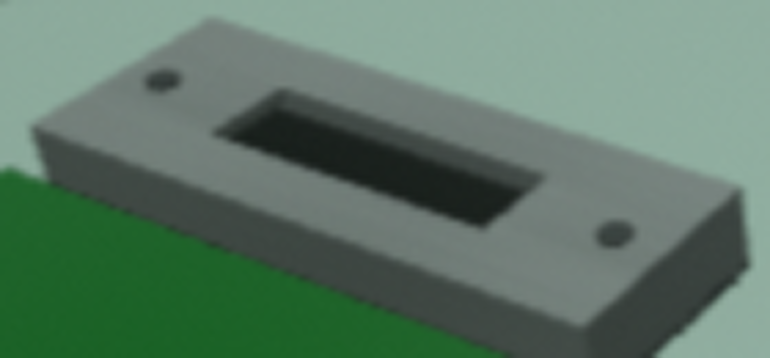

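```bash
cat > fit.py <<'E'
from h import *
from scipy.optimize import least_squares
def px(p,s,o): return (np.array(p,float)+.5)/s-.5+np.array(o)
def w(p,L):
    c,s=np.cos(p[2]),np.sin(p[2]); L=np.array(L,float)
    return np.c_[p[0]+c*L[:,0]-s*L[:,1],p[1]+s*L[:,0]+c*L[:,1],L[:,2]+0]
def fit(Lt,ut,Ls,us,p0,label):
    for m in('top','scene','both'):
        def r(p):
            o=[]
            if m!='scene':o.append((proj('top',w(p,Lt))-ut).ravel())
            if m!='top':o.append((proj('scene',w(p,Ls))-us).ravel())
            return np.concatenate(o)
        q=least_squares(r,p0,loss='soft_l1'); print(label,m,np.round(q.x[:2],4),'yaw deg %.2f'%np.degrees(q.x[2]),'rms %.2f'%np.sqrt((r(q.x)**2).mean()),np.round(r(q.x),1))
    return q.x
if __name__=='__main__':
    R=lambda x,y:[x*.042,y*.12,.034]; S=lambda x,y:[x*.017,y*.06,.034]
    Lt=[R(1,1),R(1,-1),R(-1,-1),R(-1,1),S(1,1),S(1,-1),S(-1,-1),S(-1,1)]
    ut=px([(125,45),(722,273),(647,474),(45,243),(252,160),(545,272),(520,352),(220,238)],5.5,(285,140))
    Ls=[R(-1,-1),R(-1,1),R(1,1),R(1,-1),S(-1,-1),S(-1,1),S(1,1),S(1,-1)]
    us=px([(212,17),(742,188),(587,328),(33,125),(282,90),(545,180),(485,228),(212,133)],5.5,(70,155))
    p=back('top',ut[4:].mean(0),.034)[0]
    fit(Lt,ut,Ls,us,[p[0],p[1],-.35],'rail')
    G=lambda x,y:[x*.026,y*.01,.062]
    ut=px([(143,118),(183,87),(235,242),(290,208)],7,(180,115)); Lt=[G(1,1),G(1,-1),G(-1,1),G(-1,-1)]
    us=px([(412,240),(335,275),(240,88),(168,120)],9,(270,195)); Ls=Lt
    Ls=[G(1,1),G(1,-1),G(-1,1),G(-1,-1)]
    p=back('top',ut.mean(0),.062)[0]
    fit(Lt,ut,Ls,us,[p[0],p[1],.6],'stop')
    for n,u in(('purple',(260,157)),('red',(215,217)),('yellow',(141,208))): print(n,np.round(back('top',u,.04)[0],3))
E
python3 fit.py
```

```text
rail top [ 0.5308 -0.142 ] yaw deg -20.98 rms 0.51 [-0.3 -0.2  0.2 -0.5  1.1  0.6  0.1 -0.4 -0.8 -0.4  0.6  0.1 -0.1  0.6
 -0.6  0.1]
rail scene [ 0.5307 -0.1413] yaw deg -21.44 rms 0.39 [ 0.1  0.   0.2 -0.2 -0.4 -0.  -0.5  0.1  0.2 -0.4  1.1 -0.5 -0.2  0.4
 -0.1  0.3]
rail both [ 0.5306 -0.1416] yaw deg -21.23 rms 0.48 [-0.3 -0.4  0.  -0.2  0.7  0.9 -0.1 -0.5 -0.9 -0.4  0.4  0.3 -0.4  0.8
 -0.8  0.1 -0.2  0.1  0.1 -0.3 -0.4 -0.1 -0.8  0.2 -0.  -0.3  1.  -0.6
 -0.3  0.4 -0.4  0.4]
stop top [0.6232 0.1598] yaw deg 39.43 rms 0.80 [-1.5  0.   0.4 -1.3  0.3  1.   0.1  0. ]
stop scene [0.6261 0.1606] yaw deg 37.88 rms 1.05 [ 1.8  0.1 -0.3  0.8  0.3 -0.8 -2.  -0.4]
stop both [0.6246 0.1603] yaw deg 38.43 rms 1.07 [-1.5 -0.8  0.5 -2.  -0.1  0.4 -0.2 -0.4  1.6 -0.6 -0.3  0.1 -0.  -1.4
 -2.2 -0.9]
purple [0.589 0.055 0.04 ]
red [0.46  0.146 0.04 ]
yellow [0.476 0.301 0.04 ]
```

```bash
cat > go.py <<'E'
# go.py x y z(tcp) yaw_deg(tool x, mod 180): remaining turn about tool z, and shift in tool axes after that turn
from h import *; import sys
from scipy.spatial.transform import Rotation as Ro
o=monitor.get_obs(); x,y,z,yaw=map(float,sys.argv[1:5])
R=Ro.from_rotvec(o['tcp_rot']).as_matrix(); cur=np.degrees(np.arctan2(R[1,0],R[0,0]))
d=(yaw-cur+90)%180-90
T=np.array([[np.cos(np.radians(cur+d)),np.sin(np.radians(cur+d)),0],[np.sin(np.radians(cur+d)),-np.cos(np.radians(cur+d)),0],[0,0,-1]]).T
D=np.array([x,y,z])-o['eef_pos']
cor=Ro.from_matrix(R.T@T).as_rotvec()
print('t %.2f'%o['clock'],'pos',np.round(o['eef_pos'],4),'yaw %.2f'%cur,'tilt z',np.round(R[:,2],3),'q',np.round(o['qpos'],2),'F',np.round(o['ft_force'],1),'w %.3f'%o['grip_width'])
print('turn (tool rotvec)',np.round(cor,3),'| shift after turn mm',np.round(T.T@D*1000,1),'| shift in present axes',np.round(R.T@D*1000,1))
E
python3 go.py 0.6246 0.1603 0.33 38.4
```

```text
t 0.10 pos [ 0.2581 -0.569   0.4037] yaw -155.61 tilt z [-0.001  0.002 -1.   ] q [-0.89  0.39  0.01 -0.   -1.19 -0.26] F [-0.2  0.5  0.4] w 1.003
turn (tool rotvec) [ 0.002  0.    -0.245] | shift after turn mm [-740.2  343.9   73.7] | shift in present axes [-634.9  512.8   74.7]
```

```bash
python3 -m creep '[[0,[0,0,0],[0,0,-0.12]],[0,[0,0,0],[0,0,-0.125]],[0,[-52,24,5],[0,0,0]],[0,[-54,25,5],[0,0,0]],[0,[-54,25,5],[0,0,0]]]' && python3 -m creep '[[0,[-54,25,5],[0,0,0]],[0,[-54,25,5],[0,0,0]],[0,[-54,25,5],[0,0,0]],[0,[-54,25,5],[0,0,0]],[0,[-54,25,5],[0,0,0]]]'; python3 go.py 0.6246 0.1603 0.30 38.4
```

```text
clock: 0.72
eef_pos: [0.3379, -0.4102, 0.3891]
tcp_rot: [1.033, -2.967, -0.001]
ft_force: [1.3, 0.7, 0.8]
grip_width: 1.001
clock: 1.35
eef_pos: [0.4717, -0.1441, 0.3645]
tcp_rot: [1.034, -2.966, -0.0]
ft_force: [0.9, -0.3, 0.4]
grip_width: 1.002
t 1.35 pos [ 0.4717 -0.1441  0.3645] yaw -141.56 tilt z [-0.  0. -1.] q [ 0.03  0.2  -0.37 -0.   -1.01 -0.93] F [ 0.9 -0.3  0.4] w 1.002
turn (tool rotvec) [ 0.    -0.     0.001] | shift after turn mm [-308.9  143.6   64.5] | shift in present axes [-309.   143.3   64.5]
```

```bash
python3 -m creep '[[0,[-54,25,5],[0,0,0]],[0,[-54,25,10],[0,0,0]],[0,[-54,25,10],[0,0,0]],[0,[-54,25,10],[0,0,0]],[0,[-50,22,10],[0,0,0]]]' && python3 -m creep '[[0,[-30,15,5],[0,0,0]],[0,[-8,4,5],[0,0,0]],[0,[0,0,5],[0,0,0]],[0,[0,0,0],[0,0,0]],[0,[0,0,0],[0,0,0]]]'; python3 go.py 0.6246 0.1603 0.202 38.4
python3 - <<'E'
from h import *
for n in("scene","top"):cv2.imwrite(f'pics/{n}1.png',vision.snapshot(n)[:,:,::-1])
E
```

```text
clock: 1.98
eef_pos: [0.6043, 0.117, 0.319]
tcp_rot: [1.035, -2.965, 0.0]
ft_force: [0.6, -1.0, 1.8]
grip_width: 0.998
clock: 2.6
eef_pos: [0.6216, 0.1523, 0.3052]
tcp_rot: [-1.032, 2.967, 0.0]
ft_force: [-0.4, -1.5, -0.4]
grip_width: 1.0
t 2.60 pos [0.6216 0.1523 0.3052] yaw -141.64 tilt z [ 0.  0. -1.] q [ 0.49  0.49 -0.09  0.   -0.99 -1.39] F [-0.4 -1.5 -0.4] w 1.000
turn (tool rotvec) [-0.     0.    -0.001] | shift after turn mm [ -7.4   4.4 103.2] | shift in present axes [ -7.3   4.4 103.3]
```

View pics/scene1.png

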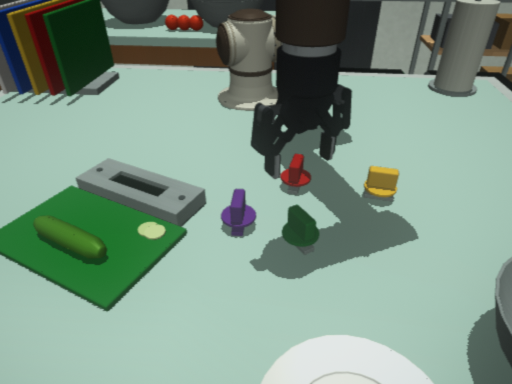

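```bash
python3 - <<'E'
from h import *
P=[[.6216,.1523,.145],[.6216,.1523,.305]]
print(proj('scene',P),proj('top',P),proj('scene',[[0,0,0.0]]))
E
```

```text
[[299.30434173 166.32016842]
 [307.7483398   49.96218793]] [[207.27138528 124.6137499 ]
 [190.13854503  85.01053111]] [[250.26150573  97.27739292]]
```

View pics/top1.png

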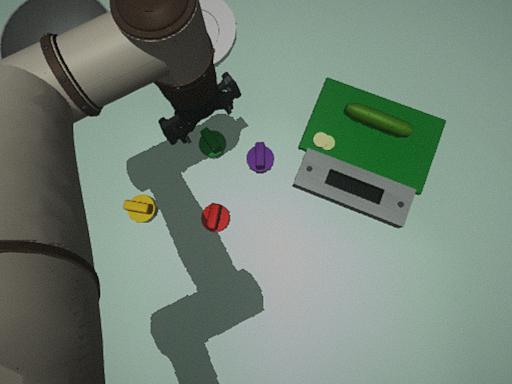

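```bash
python3 -m creep '[[0,[-7,4,10],[0,0,0]],[0,[0,0,20],[0,0,0]],[0,[0,0,20],[0,0,0]],[0,[0,0,0],[0,0,0]],[0,[0,0,0],[0,0,0]]]'; python3 go.py 0.6246 0.1603 0.202 38.4
python3 - <<'E'
from h import *
s=vision.snapshot("scene")[:,:,::-1];t=vision.snapshot("top")[:,:,::-1]
a=cv2.resize(s[110:260,230:370],None,fx=4,fy=4,interpolation=cv2.INTER_CUBIC)
cv2.imwrite('pics/s2.png',a)
cv2.imwrite('pics/t2.png',cv2.resize(t[70:190,140:280],None,fx=4,fy=4,interpolation=cv2.INTER_CUBIC))
E
```

```text
clock: 3.32
eef_pos: [0.6252, 0.1612, 0.2552]
tcp_rot: [-1.034, 2.965, -0.0]
ft_force: [1.0, -1.5, 0.2]
grip_width: 1.002
t 3.33 pos [0.6252 0.1612 0.2552] yaw -141.54 tilt z [ 0.001  0.    -1.   ] q [ 0.5   0.55 -0.12  0.   -0.9  -1.4 ] F [ 1.  -1.5  0.2] w 1.002
turn (tool rotvec) [-0.001  0.001  0.001] | shift after turn mm [ 1.  -0.4 53.2] | shift in present axes [ 1.1 -0.4 53.2]
```

View pics/s2.png

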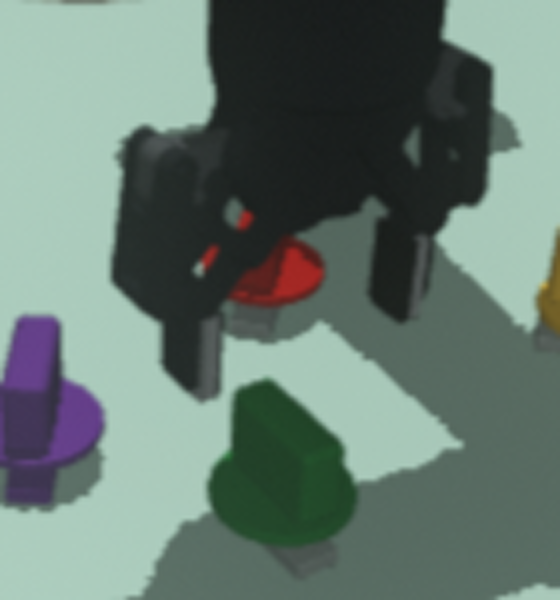

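View pics/t2.png

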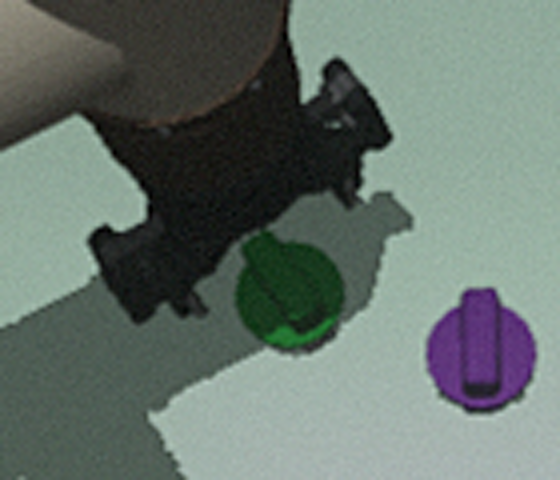

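The jaws straddle the green stop (scene crop about 290,450) and are square to its grip. Descending and gripping.

```bash
python3 -m creep '[[0,[1,0,20],[0,0,0]],[0,[0,0,20],[0,0,0]],[0,[0,0,13],[0,0,0]],[0.3,[0,0,0],[0,0,0]],[1,[0,0,0],[0,0,0]]]' && python3 -m creep '[[1,[0,0,0],[0,0,0]],[1,[0,0,0],[0,0,0]],[1,[0,0,0],[0,0,0]],[1,[0,0,0],[0,0,0]],[1,[0,0,0],[0,0,0]]]'; python3 go.py 0.5306 -0.1416 0.28 68.8
python3 - <<'E'
from h import *
s=vision.snapshot("scene")[:,:,::-1]
cv2.imwrite('pics/s3.png',cv2.resize(s[130:260,230:370],None,fx=4,fy=4,interpolation=cv2.INTER_CUBIC))
E
```

```text
clock: 4.05
eef_pos: [0.6244, 0.1605, 0.2026]
tcp_rot: [-1.034, 2.965, -0.0]
ft_force: [-0.5, -0.3, 0.5]
grip_width: 0.601
clock: 4.68
eef_pos: [0.6243, 0.1605, 0.2026]
tcp_rot: [-1.034, 2.965, -0.0]
ft_force: [-1.1, -0.0, 5.7]
grip_width: 0.221
t 4.67 pos [0.6243 0.1605 0.2026] yaw -141.55 tilt z [ 0.001  0.    -1.   ] q [ 0.5   0.61 -0.17  0.   -0.79 -1.4 ] F [-1.1 -0.   5.7] w 0.221
turn (tool rotvec) [-0.001  0.001 -0.53 ] | shift after turn mm [315.5 -21.9 -77.4] | shift in present axes [ 261.1 -178.4  -77.7]
```

View pics/s3.png

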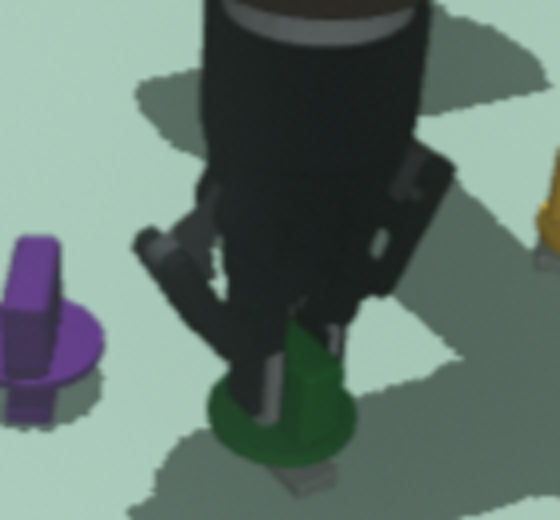

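```bash
python3 -m creep '[[1,[0,0,-15],[0,0,0]],[1,[0,0,-35],[0,0,0]],[1,[0,0,-40],[0,0,0]],[1,[0,0,0],[0,0,-0.13]],[1,[0,0,0],[0,0,-0.13]]]' && python3 -m creep '[[1,[0,0,0],[0,0,-0.13]],[1,[0,0,0],[0,0,-0.14]],[1,[20,-1,0],[0,0,0]],[1,[40,-3,0],[0,0,0]],[1,[45,-3,0],[0,0,0]]]' && python3 -m creep '[[1,[45,-3,0],[0,0,0]],[1,[45,-3,0],[0,0,0]],[1,[45,-3,0],[0,0,0]],[1,[40,-3,0],[0,0,0]],[1,[20,-2,0],[0,0,0]]]' && python3 -m creep '[[1,[10,-1,0],[0,0,0]],[1,[0,0,0],[0,0,0]],[1,[0,0,0],[0,0,0]],[1,[0,0,0],[0,0,0]],[1,[0,0,0],[0,0,0]]]'; python3 go.py 0.5306 -0.1416 0.26 68.8
python3 - <<'E'
from h import *
for n in("scene","top"):
    s=vision.snapshot(n)[:,:,::-1]; cv2.imwrite(f'pics/{n}4.png',s)
    s=s[90:230,60:220] if n=='scene' else s[110:240,270:420]
    cv2.imwrite(f'pics/{n}4c.png',cv2.resize(s,None,fx=4,fy=4,interpolation=cv2.INTER_CUBIC))
E
```

```text
clock: 5.35
eef_pos: [0.6236, 0.1601, 0.2923]
tcp_rot: [-1.415, 2.805, 0.001]
ft_force: [0.3, -0.3, -1.5]
grip_width: 0.222
clock: 5.98
eef_pos: [0.5915, 0.0583, 0.2915]
tcp_rot: [1.773, -2.592, -0.001]
ft_force: [0.7, -0.8, -2.7]
grip_width: 0.228
clock: 6.6
eef_pos: [0.5334, -0.1293, 0.2918]
tcp_rot: [1.769, -2.595, -0.001]
ft_force: [0.5, 0.2, -2.0]
grip_width: 0.222
clock: 7.22
eef_pos: [0.5326, -0.1361, 0.2916]
tcp_rot: [1.776, -2.591, -0.0]
ft_force: [0.3, 0.4, -2.2]
grip_width: 0.225
t 7.22 pos [ 0.5326 -0.1361  0.2916] yaw -111.15 tilt z [-0.  0. -1.] q [ 0.04  0.37 -0.33 -0.   -0.87 -0.41] F [ 0.3  0.4 -2.2] w 0.225
turn (tool rotvec) [0.    0.    0.001] | shift after turn mm [ 5.9 -0.1 31.6] | shift in present axes [ 5.9 -0.1 31.6]
```

View pics/scene4c.png

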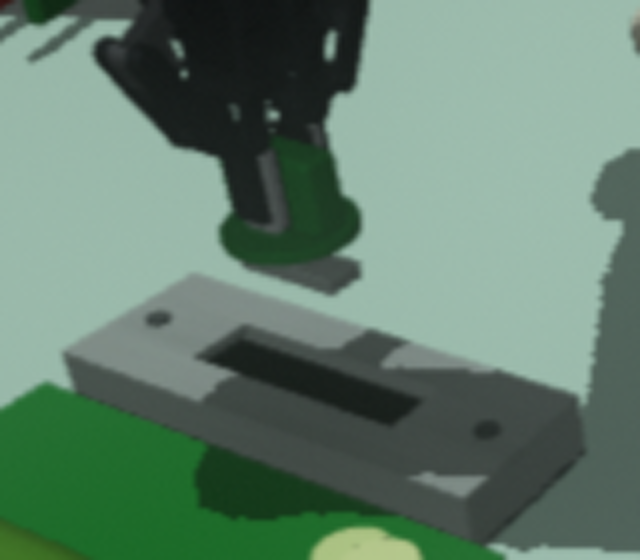

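View pics/top4c.png

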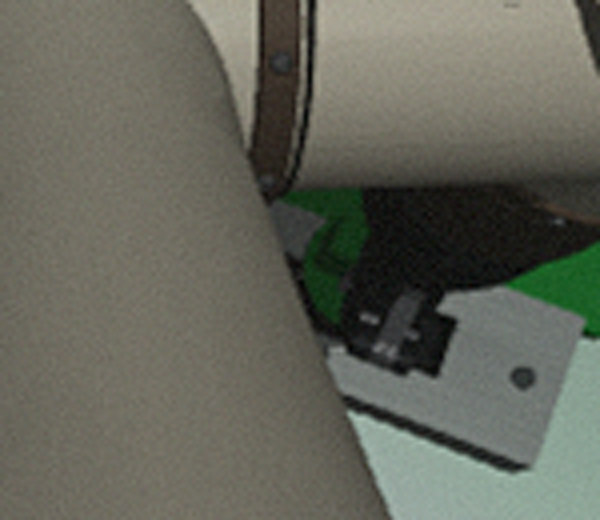

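```bash
cat > ov.py <<'E'
# overlay stop model: x y z yaw img crop out
from fit import *; import sys
def ov(img,n,p,z,crop,out,k=5):
    x0,y0,x1,y1=crop; a=cv2.resize(img[y0:y1,x0:x1],None,fx=k,fy=k,interpolation=cv2.INTER_CUBIC)
    a=cv2.convertScaleAbs(a,alpha=1.6)
    def pl(L,c):
        P=w(p,L); P[:,2]+=z; u=(proj(n,P)-[x0,y0]+.5)*k-.5
        cv2.polylines(a,[np.round(u).astype(int)],True,c,1)
    t=np.linspace(0,2*np.pi,60)
    for h in(.02,.026): pl(np.c_[.03*np.cos(t),.03*np.sin(t),0*t+h],(0,0,255))
    for h in(0,.008): pl([[.027,.01,h],[.027,-.01,h],[-.027,-.01,h],[-.027,.01,h]],(0,255,255))
    pl([[.026,.01,.062],[.026,-.01,.062],[-.026,-.01,.062],[-.026,.01,.062]],(255,0,255))
    cv2.imwrite(out,a)
def slot(img): pass
E
python3 - <<'E'
from ov import *
im=cv2.imread('pics/scene4.png')
ov(im,'scene',[.5326,-.1361,np.radians(68.85)],.089,(90,110,180,200),'pics/ov4.png',6)
E
```

```text
(no output)
```

View pics/ov4.png

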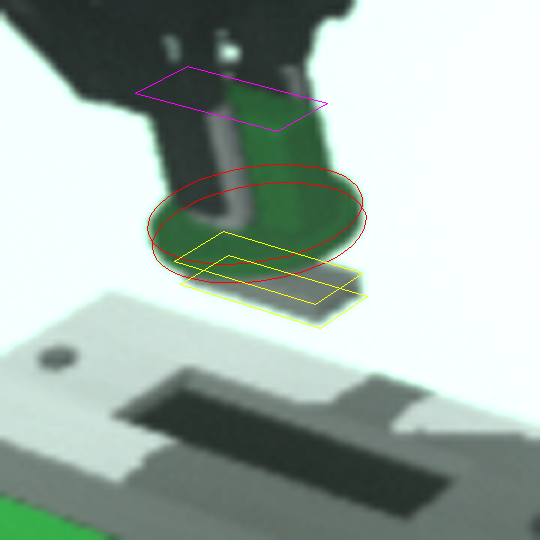

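The foot is parallel to the slot and within about 2 mm of its centreline (slot clearance is ±7 mm). Lowering.

```bash
python3 -m creep '[[1,[6,0,10],[0,0,0]],[1,[0,0,20],[0,0,0]],[1,[0,0,15],[0,0,0]],[1,[0,0,0],[0,0,0]],[1,[0,0,0],[0,0,0]]]' ; python3 go.py 0.5306 -0.1416 0.2166 68.8;  python3 -m creep '[[1,[0,0,8],[0,0,0]],[1,[0,0,8],[0,0,0]],[1,[0,0,7],[0,0,0]],[1,[0,0,4],[0,0,0]],[1,[0,0,0],[0,0,0]]]'; python3 go.py 0.5306 -0.1416 0.2166 68.8
python3 - <<'E'
from ov import *
im=vision.snapshot('scene')[:,:,::-1].copy();cv2.imwrite('pics/scene5.png',im)
ov(im,'scene',[.5306,-.1416,np.radians(68.85)],.014,(80,120,200,220),'pics/ov5.png',6)
E
```

```text
clock: 7.95
eef_pos: [0.5306, -0.1424, 0.247]
tcp_rot: [-1.775, 2.592, -0.001]
ft_force: [0.8, 0.4, -2.3]
grip_width: 0.228
t 7.95 pos [ 0.5306 -0.1424  0.247 ] yaw -111.19 tilt z [ 0.001 -0.    -1.   ] q [ 0.03  0.43 -0.38  0.   -0.77 -0.4 ] F [ 0.8  0.4 -2.3] w 0.228
turn (tool rotvec) [-0.001 -0.     0.   ] | shift after turn mm [-0.7  0.3 30.4] | shift in present axes [-0.7  0.3 30.4]
clock: 8.57
eef_pos: [0.5302, -0.1423, 0.2193]
tcp_rot: [1.774, -2.592, -0.001]
ft_force: [0.1, -0.3, -1.6]
grip_width: 0.227
t 8.57 pos [ 0.5302 -0.1423  0.2193] yaw -111.20 tilt z [-0.001 -0.    -1.   ] q [ 0.03  0.46 -0.4   0.   -0.7  -0.4 ] F [ 0.1 -0.3 -1.6] w 0.227
turn (tool rotvec) [ 0.001 -0.    -0.   ] | shift after turn mm [-0.8 -0.1  2.7] | shift in present axes [-0.8 -0.1  2.7]
```

View pics/ov5.png

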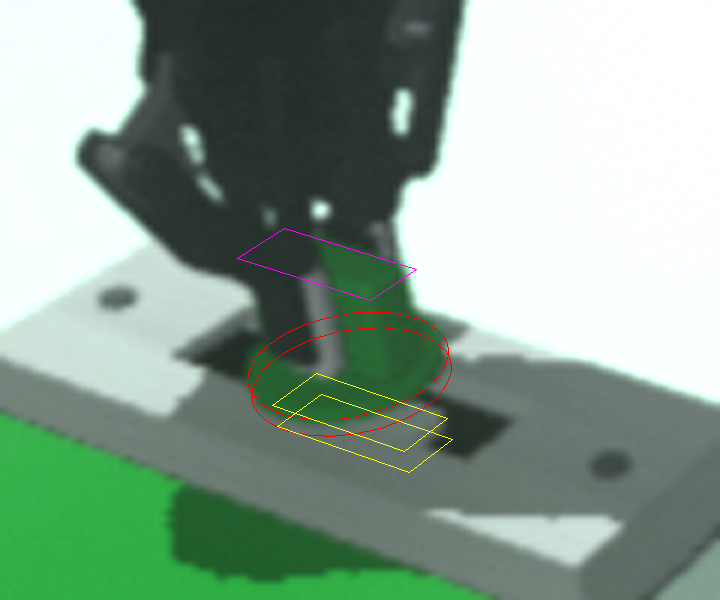

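```bash
python3 -m creep '[[1,[0,0,0.8],[0,0,0]],[1,[0,0,0.8],[0,0,0]],[1,[0,0,0],[0,0,0]],[1,[0,0,0],[0,0,0]],[1,[0,0,0],[0,0,0]]]' ; python3 go.py 0.5306 -0.1416 0.2166 158.8;
```

```text
clock: 9.25
eef_pos: [0.5302, -0.1423, 0.2182]
tcp_rot: [-1.775, 2.592, -0.0]
ft_force: [0.4, 0.1, -2.2]
grip_width: 0.228
t 9.25 pos [ 0.5302 -0.1423  0.2182] yaw -111.20 tilt z [ 0. -0. -1.] q [ 0.03  0.47 -0.41  0.   -0.7  -0.4 ] F [ 0.4  0.1 -2.2] w 0.228
turn (tool rotvec) [-0.    -0.    -1.571] | shift after turn mm [ 0.1 -0.8  1.6] | shift in present axes [-0.8 -0.1  1.6]
```

No contact yet (foot about 16 mm up, still lengthwise and held for over 0.6 s). Now the quarter turn.

```bash
python3 -m creep '[[1,[0,0,0],[0,0,-0.12]],[1,[0,0,0],[0,0,-0.16]],[1,[0,0,0],[0,0,-0.16]],[1,[0,0,0],[0,0,-0.16]],[1,[0,0,0],[0,0,-0.16]]]' ; python3 go.py 0.5306 -0.1416 0.2166 158.8; python3 -m creep '[[1,[0,0,0],[0,0,-0.16]],[1,[0,0,0],[0,0,-0.16]],[1,[0,0,0],[0,0,-0.16]],[1,[0,0,0],[0,0,-0.16]],[1,[0,0,0],[0,0,-0.16]]]' ; python3 go.py 0.5306 -0.1416 0.2166 158.8
```

```text
clock: 9.88
eef_pos: [0.5302, -0.1423, 0.2181]
tcp_rot: [-2.614, 1.742, -0.0]
ft_force: [-0.2, -0.6, -1.1]
grip_width: 0.228
t 9.88 pos [ 0.5302 -0.1423  0.2181] yaw -67.35 tilt z [ 0.  0. -1.] q [ 0.03  0.47 -0.41 -0.   -0.7   0.36] F [-0.2 -0.6 -1.1] w 0.228
turn (tool rotvec) [-0.    -0.    -0.805] | shift after turn mm [ 0.1 -0.8  1.5] | shift in present axes [-0.5 -0.6  1.5]
clock: 10.5
eef_pos: [0.5302, -0.1423, 0.2181]
tcp_rot: [-3.086, 0.586, -0.0]
ft_force: [-0.4, -0.3, -1.6]
grip_width: 0.228
t 10.50 pos [ 0.5302 -0.1423  0.2181] yaw -21.52 tilt z [ 0.  0. -1.] q [ 0.03  0.47 -0.41 -0.   -0.7   1.16] F [-0.4 -0.3 -1.6] w 0.228
turn (tool rotvec) [-0.    -0.    -0.005] | shift after turn mm [ 0.1 -0.8  1.5] | shift in present axes [ 0.1 -0.8  1.5]
```

```bash
python3 -m creep '[[1,[0,0,0.7],[0,0,0]],[1,[0,0,0.7],[0,0,0]],[1,[0,0,0],[0,0,0]],[1,[0,0,0],[0,0,0]],[1,[0,0,0],[0,0,0]]]' ; python3 -m creep '[[1,[0,0,0.7],[0,0,0]],[1,[0,0,0],[0,0,0]],[1,[0,0,0],[0,0,0]],[1,[0,0,0],[0,0,0]],[1,[0,0,0],[0,0,0]]]'; python3 go.py 0.5306 -0.1416 0.2166 158.8
python3 - <<'E'
from ov import *
im=vision.snapshot('scene')[:,:,::-1].copy();cv2.imwrite('pics/scene6.png',im)
ov(im,'scene',[.5306,-.1416,np.radians(-21.2)],.014,(80,120,200,220),'pics/ov6.png',6)
E
```

```text
clock: 11.12
eef_pos: [0.5302, -0.1423, 0.2167]
tcp_rot: [-3.085, 0.595, -0.0]
ft_force: [0.9, 0.0, -1.5]
grip_width: 0.223
clock: 11.75
eef_pos: [0.5302, -0.1423, 0.2166]
tcp_rot: [3.085, -0.594, 0.0]
ft_force: [-2.7, 0.7, 5.7]
grip_width: 0.228
t 11.75 pos [ 0.5302 -0.1423  0.2166] yaw -21.81 tilt z [ 0. -0. -1.] q [ 0.03  0.47 -0.41  0.   -0.7   1.16] F [-2.7  0.7  5.7] w 0.228
turn (tool rotvec) [ 0.    -0.    -0.011] | shift after turn mm [ 0.1 -0.8 -0. ] | shift in present axes [ 0.1 -0.8 -0. ]
```

View pics/ov6.png

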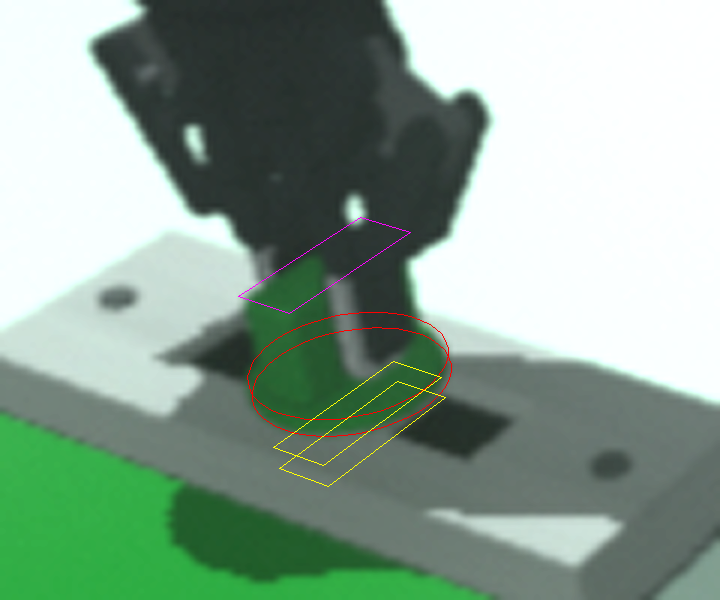

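The collar has landed (force up by about 7 N, at the predicted height). Release and retreat straight up.

```bash
python3 -m creep '[[0.6,[0,0,0],[0,0,0]],[0.3,[0,0,0],[0,0,0]],[0,[0,0,0],[0,0,0]],[0,[0,0,0],[0,0,0]],[0,[0,0,0],[0,0,0]]]' && python3 -m creep '[[0,[0,0,-10],[0,0,0]],[0,[0,0,-30],[0,0,0]],[0,[0,0,-45],[0,0,0]],[0,[0,0,-50],[0,0,0]],[0,[0,0,-30],[0,0,0]]]' && python3 -m creep '[[0,[0,-30,0],[0,0,0]],[0,[0,-50,0],[0,0,0]],[0,[0,-50,0],[0,0,0]],[0,[0,-50,0],[0,0,0]],[0,[0,-30,0],[0,0,0]]]'
python3 go.py 0.5306 -0.1416 0.2166 158.8
python3 - <<'E'
from ov import *
for n in('scene','top'):
    im=vision.snapshot(n)[:,:,::-1].copy();cv2.imwrite(f'pics/{n}7.png',im)
E
```

```text
clock: 12.42
eef_pos: [0.5303, -0.1423, 0.2159]
tcp_rot: [3.085, -0.595, -0.0]
ft_force: [-0.4, -1.1, 0.7]
grip_width: 1.0
clock: 13.05
eef_pos: [0.5302, -0.1423, 0.3848]
tcp_rot: [-3.084, 0.594, -0.008]
ft_force: [0.4, 0.6, 0.2]
grip_width: 0.999
clock: 13.68
eef_pos: [0.6087, 0.0548, 0.3817]
tcp_rot: [-3.085, 0.592, -0.001]
ft_force: [0.0, -0.6, -0.7]
grip_width: 1.0
t 13.68 pos [0.6087 0.0548 0.3817] yaw -21.72 tilt z [ 0.001  0.    -1.   ] q [ 0.35  0.38 -0.06  0.   -1.13  0.84] F [ 0.  -0.6 -0.7] w 1.000
turn (tool rotvec) [-0.001 -0.001 -0.009] | shift after turn mm [ -1.8 211.3 165.1] | shift in present axes [  0.  211.5 165. ]
```

View pics/scene7.png

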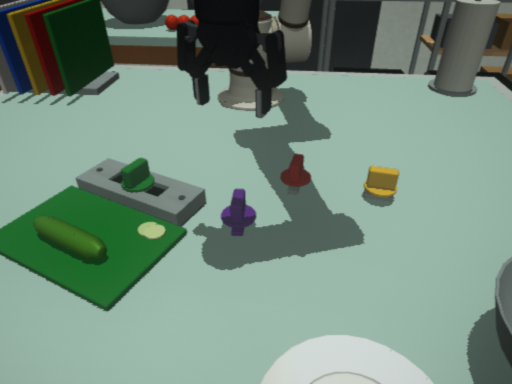

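View pics/top7.png

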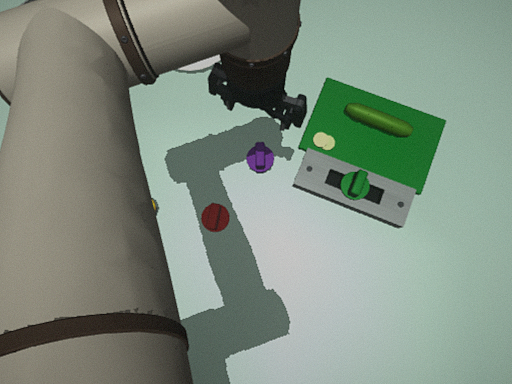

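The green stop stands at scene (138,176), top (355,184), with its handle across the slot. Red (297,170) and yellow (381,180) have not moved. One close overlay check before handing in.

```bash
python3 - <<'E'
from ov import *
p=[.5302,-.1423,np.radians(-21.7)]
ov(cv2.imread('pics/scene7.png'),'scene',p,.014,(80,150,205,220),'pics/a.png',6)
ov(cv2.imread('pics/top7.png'),'top',p,.014,(285,140,420,230),'pics/b.png',5)
a=cv2.imread('pics/a.png');b=cv2.imread('pics/b.png')
b=cv2.resize(b,(450,300));a=cv2.resize(a,(536,300))
cv2.imwrite('pics/ov7.png',np.vstack([a,np.pad(b,((0,0),(0,86),(0,0)))]))
E
```

```text
(no output)
```

View pics/ov7.png

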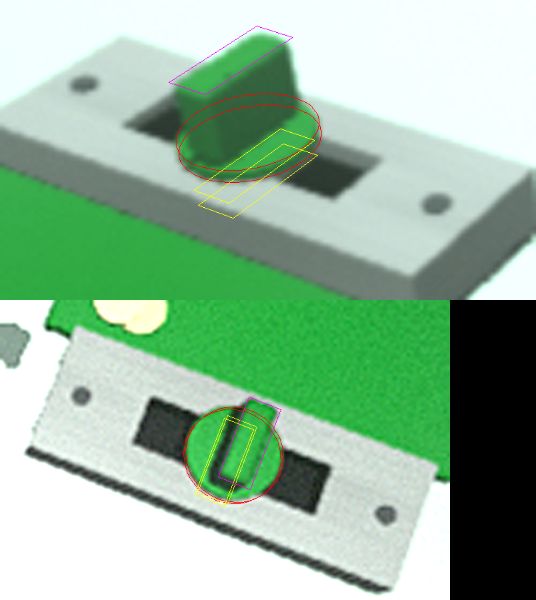

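```bash
python3 -c "
from station import env
print(env.finish_job())"
```

```text
the job is handed in; nothing more can be done
None
```

I stood the green stop in the rail's slot, foot lengthwise, turned it a quarter turn, set its collar down on the rail, let go and backed the arm away. The job was handed in at about 13.8 s of the 43 s allowed; no verdict was reported.

- **Insertion:** the foot went in along the slot and was held there, below the lips, for over 0.6 s before the turn. It turned freely, with no rise in force.
- **Seating:** the collar touched down at the height I had worked out beforehand, with about 7 N of contact.
- **Final check:** in both cameras the collar outline matched the seated position, near the slot's centre. The handle was square across the slot to within about 1° by the arm's reading.
- **Bystanders:** red and yellow look unmoved in the scene picture. The arm hid most of yellow in the last top picture, so that one rests on the scene view alone.
- **Disagreements:** the drawn handle outline sat slightly beyond the handle in the last pictures. While I carried the stop, its outline was about 1 pixel (1–2 mm) off. Both are well inside the tolerances.

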